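# Roll the guide roller up the gutter and close the keeper

### The job

Push the steel roller up the sloped gutter with your fingertips, over the crest, until it drops into the seat against the tall end stop. Then push the keeper bar round by its knob until it lies straight across the gutter behind the roller, so that the roller cannot roll back. Only push: do not lift the roller out of the gutter, leave the spool, the pipe elbow and the nut where they are, and let go at the end.

Things in the scene. Friction and masses are not known exactly. Their poses are not given: they have to be found in the camera images.
- gutter: Aluminium U-channel fixed on a plywood board 330 x 100 x 12 mm on the bench. Origin: on the bench top under its middle; x points uphill along the gutter, y across it, z up. Inside it is 66 mm wide; the side walls, 3 mm thick, stand 14 mm above the sloping floor. The floor rises at 0.12 rad from 30 mm over the bench at x = -150 mm to the crest at x = 75 mm.
- crest (a point): Middle of the crest, the top edge of the sloping floor (gutter frame x = 75 mm, 57 mm over the bench). Just past it the floor steps down 5 mm into the seat.
- stop_top (a point): Top middle of the steel end stop's face, 90 mm over the bench (gutter frame x = 117 mm); the end of the seat.
- lip (a point): Top middle of the lip that closes the gutter's low end (gutter frame x = -150 to -156 mm). It stands only 10 mm above the floor (40 mm over the bench), so a fingertip can come in above it behind the roller.
- roller: Steel guide roller with bearings in its ends, 48 mm diameter, 60 mm long, 0.25 to 0.5 kg, lying across the gutter; origin at its centre, y along its axis. It starts at the low end against the lip (gutter frame x = -132 mm, centre 56 mm over the bench). Smooth; let go on the slope, it rolls back down.
- seat (a point): Centre of the roller when it rests in the seat against the end stop (gutter frame x = 93 mm, y = 0, 75 mm over the bench).
- keeper_pivot (a point): On the keeper's vertical pivot, beside the gutter on its -y side (gutter frame x = 61 mm, y = -46 mm), at mid height of the bar, 78 mm over the bench.
- keeper_knob (a point): Middle of the black knob (16 mm diameter, 24 mm tall, 86 to 110 mm over the bench) that stands on the keeper bar, 85 mm from the pivot; 98 mm over the bench.
- keeper (a joint): Angle of the keeper, a steel bar 10 mm wide, 72 to 84 mm over the bench. 0: straight across the gutter (along its +y), at its stop. It grows counter-clockwise from above as the bar opens past the downhill side (1.57: pointing downhill) to 2.4, pointing away. Starts at 1.8 to 2.3, clear of the roller. Stays where it is left; needs about 1 N at the knob.
- solder_spool: Black spool of solder, 54 mm diameter, 39 mm tall, standing on the bench on the keeper's side; a bystander. Origin under its centre.
- pipe_elbow: Brass pipe elbow lying on the bench, 37 x 48 x 28 mm, on the far side of the gutter from the keeper; a bystander. Origin under its centre.
- big_nut: Steel nut lying flat, 36 x 41 x 18 mm, on the other side of the gutter; a bystander. Origin under its centre.
- ramp (a point): On the gutter's floor at its low end (gutter frame x = -150 mm, y = 0, 30 mm over the bench); its x axis runs up the sloping floor, its z axis stands square to that floor, so that the roller's centre lies at z = 24 mm while it rolls on the slope.
There are look-alikes about, which are no part of the job. What is shaped like the roller but green or pink is not meant.

How it is judged:
On the way, in this order (a step that is already met when the one before it is completed fails the run):
1. the roller lies in the seat against the end stop, with the keeper still open (x of roller in the frame of gutter between 0.086 and 0.098 m and z of roller in the frame of gutter between 0.07 and 0.079 m and angle between the y axis of roller and the y axis of gutter, either way round below 0.2 rad and value of joint keeper above 0.6 rad), for 0.2 s.
2. the keeper lies across the gutter behind the roller (x of roller in the frame of gutter between 0.086 and 0.098 m and z of roller in the frame of gutter between 0.07 and 0.079 m and angle between the y axis of roller and the y axis of gutter, either way round below 0.2 rad and value of joint keeper below 0.12 rad), for 0.2 s.
At the end, for the whole second after the job is handed in: The roller rests in the seat: its centre 86 to 98 mm uphill of the gutter's origin and 70 to 79 mm over the bench, lying across the gutter within 0.2 rad, at rest; the keeper is within 0.12 rad of straight across; the spool, the pipe elbow and the nut are within 20 mm of where they stood (all of step 2 and linear speed of roller below 0.02 m/s and not (distance of solder_spool from where it was at the start of the episode above 0.02 m) and not (distance of pipe_elbow from where it was at the start of the episode above 0.02 m) and not (distance of big_nut from where it was at the start of the episode above 0.02 m)); the robot touches nothing.
It fails at once if the roller is lifted more than 12 mm off the gutter's floor (z of roller in the frame of ramp above 0.036 m).
It fails at once if the roller leaves the gutter (y of roller in the frame of gutter above 0.02 m or y of roller in the frame of gutter below -0.02 m or x of roller in the frame of gutter below -0.16 m).
It fails at once if a bystander (spool, pipe elbow, nut) is moved more than 20 mm (distance of any of solder_spool, pipe_elbow, big_nut from where it was at the start of the episode above 0.02 m).
It also fails if it takes over 58 s, if anything falls off the work surface, if the arm or the gripper's body presses on something with over 40 N, if the wrist force passes 120 N, or if a joint passes its speed limit or range.

### The arm

A 7-joint arm with a two-finger parallel gripper is mounted at the origin on a cart in front of the work surface, level with it; the furniture and walls round the work are solid. World frame = base frame: x ahead of the robot, y to its left, z up, the work surface at z = 0. Lengths are in m, angles in rad, forces in N, time in s.
With the tool pointing down it reaches from about 0.425 to 0.95 m from the base axis. Payload 16.7 kg.
Tool frame: the origin (TCP) lies at the centre of the arm's flange, where the gripper is bolted on; the fingertips stand ahead of it and the grasp point (between the pads) lies 180 mm ahead of it (tip_extent is the z of the fingertips in the tool frame, in m); z points along the fingers, y is the direction in which the jaws open and shut (so a half turn about z gives the same grasp; the last joint's range is limited). The gripper opens to 94 mm and grips with 3 to 60 N. Pads are 16 mm wide; open, the fingers measure 119 mm over their backs; the gripper's body (75 mm by 177 mm) begins 78 mm behind the grasp point.
Start: joints at [1.153, 0.426, 0.074, 1.606, -0.034, 1.111, -0.067], TCP at [0.179, -0.651, 0.405] pointing down, gripper open.
Joint ranges: [-2.85, 2.85], [-0.5, 2.14], [-1.23, 1.37], [0.21, 2.46], [-1.02, 4.16], [0.16, 2.05], [-2.73, 2.73]. Speed limits (rad/s): [1.89, 1.89, 2.39, 2.39, 3.01, 3.01, 3.01].

### API

Orientations are given as a unit quaternion [x, y, z, w].
In Python, from bench import move_pose, move_linear, set_joints, set_gripper, sleep, ik, camera, Unreachable, sign_off, get_time, get_joint_positions, get_joint_velocities, get_joint_torque, get_ee_pos, get_orientation, get_force, get_wrist_torque, get_grip_width, tip_extent gives the robot as it stands. Calls block until the motion is done:
- move_pose(position, orientation): joint-space move of the TCP to a pose.
- move_linear(position, rate=0.15, rotation=None, stop_force=None): straight line of the TCP; rotation=None keeps the orientation; rate is the mean speed in m/s. With stop_force (N) it stops when the force on the tool has changed by that much, and returns True; else False.
- set_joints(angles): joint-space move.
- set_gripper(opening, newtons=None): opening from 0.0 (shut) to 1.0 (fully open); newtons is the grip in N (None keeps the last); returns when the fingers have stopped.
- sleep(seconds).
- ik(position, orientation): joint angles nearest the present ones, or None.
- camera(name): name is "side" or "top" or "wrist"; returns a dict with "frame" (420x560x3 uint8, red, green, blue), "vertical_fov" (degrees; the focal length in pixels is half the picture's height over the tangent of half this angle, whatever the lens; pixels are square), "cx", "cy" (the principal point, pixels), "origin" and "orientation" of the camera in the world. Camera axes: x right, y down, z forward; pixel columns grow to the right and rows downward; lengths in m; the calibration is good to about 2 mm. A picture is of the moment at which its call begins. There is no depth.
A pose or a line that the arm cannot do raises Unreachable and nothing moves.
- sign_off(): hands the job in, once; it reports no verdict.
Readings, each from a call of its own:
- get_time(): time.
- get_joint_positions(): joint angles.
- get_joint_velocities(): joint speeds.
- get_joint_torque(): joint torques, N m.
- get_ee_pos(): TCP position.
- get_orientation(): TCP orientation.
- get_force(): force on the tool from outside, world axes, zero at the start.
- get_wrist_torque(): the same for the moment, N m.
- get_grip_width(): opening from 0.0 (shut) to 1.0 (fully open).
Only numpy, scipy, OpenCV 4.12 (cv2) and the standard library are available. Lean on these libraries where they do the work, as an engineer would, in place of code of your own. Each camera call takes 0.05 s, during which the arm holds its last target. There are 200 camera calls.

## Working session

There is one attempt and no reset: what is moved stays moved. The work goes in short steps, each a Python script; the robot and the scene stay as the last script left them, time stands still between calls to the robot, and variables do not carry over. Pictures are saved under pics/ and viewed, about 8 in all and at most 12, crops included, and the job is handed in when it is done.

```bash
mkdir -p pics; ls
python3 - <<'E'
from bench import *
import cv2
for n in("top","side"):
    c=camera(n);cv2.imwrite(f"pics/{n}0.png",c["frame"][:,:,::-1]);print(n,c["vertical_fov"],c["cx"],c["cy"],c["origin"],c["orientation"])
print(tip_extent,get_time(),get_orientation(),get_ee_pos(),get_force())
E
```

```text
pics
top 44.88435851599368 280.27868972186633 210.9010864281081 [0.45248135 0.01463889 1.08680763] [ 0.71002523 -0.70240564  0.03364311 -0.03685974]
side 57.24263086654961 285.58293926357595 216.00284889004664 [ 0.52169452 -0.70401572  0.63174988] [ 0.89111134 -0.01531224 -0.00188775 -0.45352238]
0.1992 0.1 [ 9.91050082e-01  1.33489401e-01 -1.11526148e-04 -5.49683604e-04] [ 0.17855009 -0.65078058  0.40407106] [-0.66588574  0.4851639  -0.18198207]
```

View pics/top0.png

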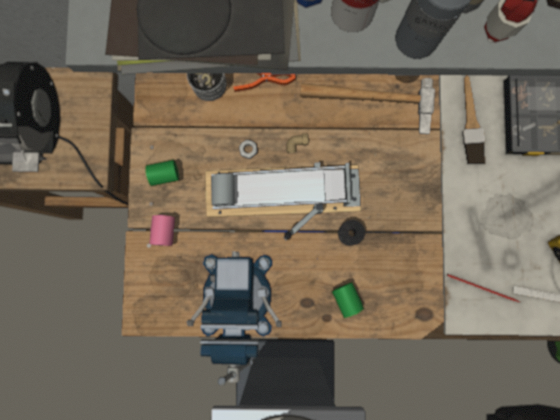

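View pics/side0.png

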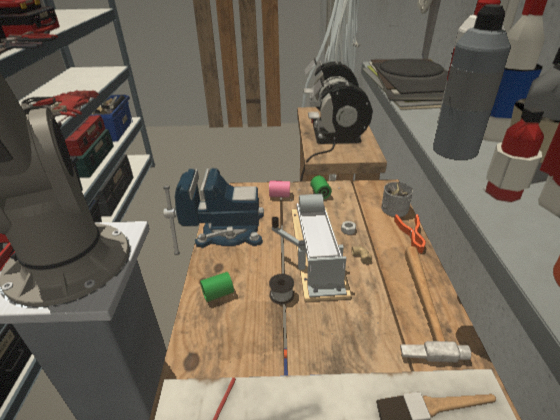

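Top view: the roller is at about (223,188) at the gutter's low end. Uphill is image right, with the end stop near (352,185). The keeper pivot is near (322,207), its knob at (288,235) and the spool at (351,231). I'll zoom in for precise edges.

```bash
cat > h.py <<'E'
import numpy as np, cv2
from scipy.spatial.transform import Rotation as R
from bench import *
def f(c): return c["frame"].shape[0]/2/np.tan(np.radians(c["vertical_fov"])/2)
def ray(c,u,v):
    d=np.array([(u-c["cx"])/f(c),(v-c["cy"])/f(c),1.]); return np.array(c["origin"]),R.from_quat(c["orientation"]).apply(d)
def onz(c,u,v,z):
    o,d=ray(c,u,v); return o+d*(z-o[2])/d[2]
def proj(c,P):
    q=R.from_quat(c["orientation"]).inv().apply(np.atleast_2d(P)-c["origin"]); return np.c_[c["cx"]+f(c)*q[:,0]/q[:,2],c["cy"]+f(c)*q[:,1]/q[:,2]]
E
python3 - <<'E'
from h import *
t=camera("top");s=camera("side")
a=cv2.resize(t["frame"][160:250,200:370],None,fx=4.7,fy=4.7,interpolation=cv2.INTER_CUBIC)[:,:,::-1]
b=cv2.resize(s["frame"][185:305,260:370],None,fx=4.7,fy=4.7,interpolation=cv2.INTER_CUBIC)[:,:,::-1]
cv2.imwrite("pics/tz.png",a);cv2.imwrite("pics/sz.png",b)
for n,u,v,z in[("roller",223,188,.056),("knob",288,235,.11),("vise",235,280,.1),("shelf",280,70,.1),("spool",351,231,.04)]:print(n,onz(t,u,v,z))
E
```

```text
roller [0.60150274 0.13770518 0.056     ]
knob [0.50383547 0.0042785  0.11      ]
vise [0.41661457 0.10536959 0.1       ]
shelf [0.8352878  0.02335845 0.1       ]
spool [ 0.51715557 -0.12614399  0.04      ]
```

View pics/tz.png

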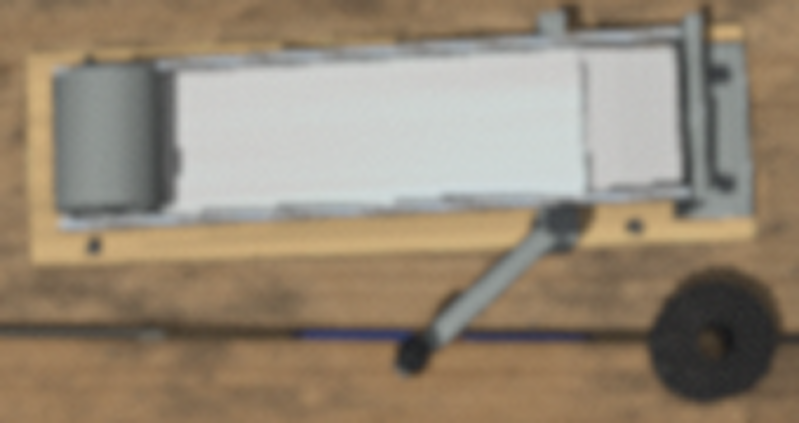

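View pics/sz.png

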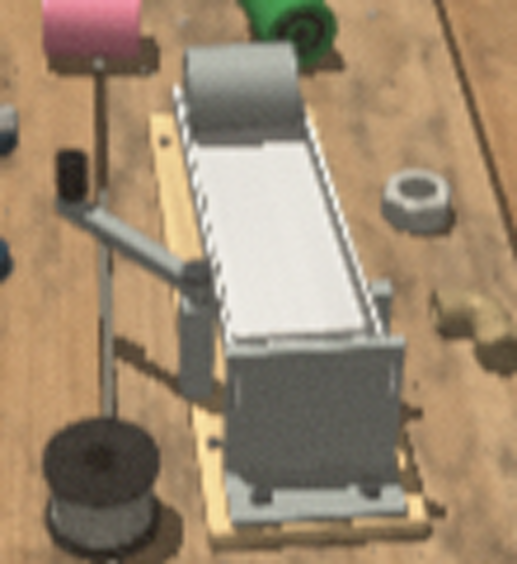

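Zoom: board corners are at tz (28,55), (742,30), (752,238) and (33,263). The crest line runs from (583,57) to (588,195), the pivot cap is at (565,212), and the knob top is at (412,350). Next I fit the gutter pose to these.

Run:
```python
from h import *
from scipy.optimize import least_squares
import json
t=camera("top");s=camera("side")
cv=lambda p,o:(np.array(p)+.5)/4.7-.5+o
T=[([-.165,.05,.012],(28,55)),([.165,.05,.012],(742,30)),([.165,-.05,.012],(752,238)),([-.165,-.05,.012],(33,263)),([.075,.033,.057],(583,57)),([.075,-.033,.057],(588,195)),([.061,-.046,.086],(565,214))]
S=[([-.165,-.05,.012],(153,115)),([.165,-.05,.012],(213,540)),([.165,.05,.012],(428,528))]
def G(p,P): return np.c_[R.from_euler("z",p[2]).apply(np.atleast_2d(P))[:,:2]+p[:2],np.atleast_2d(P)[:,2]]
def res(p): return np.r_[(proj(t,G(p,[a for a,_ in T]))-[cv(b,[200,160]) for _,b in T]).ravel(),(proj(s,G(p,[a for a,_ in S]))-[cv(b,[260,185]) for _,b in S]).ravel()]
r=least_squares(res,[.6,0,-1.57],loss="soft_l1",x_scale=[.01,.01,.01]);p=r.x;print(p,r.fun.reshape(-1,2).round(1))
json.dump(list(p),open("g.json","w"))
print("roller,seat",G(p,[[-.132,0,.056],[.093,0,.075],[.061,-.046,.078]]))
# knob: two views
k=[]
for c,b,o in((t,(413,348),(200,160)),(s,(70,175),(260,185))):
    q=cv(b,o); k.append(onz(c,*q,.110 if c is t else .098)); print(k[-1])
for kk in k:
    g=R.from_euler("z",-p[2]).apply(kk-[p[0],p[1],0])-[.061,-.046,0]; print(g,np.hypot(*g[:2]),np.arctan2(g[1],g[0])-np.pi/2+2*np.pi)
# vise height: look for extents top of vise in side
for q in((210,175),(255,185)):print(onz(s,*q,.12))
```

```text
[ 0.60549166  0.01286509 -1.52425326] [[ 0.6 -1.9]
 [ 2.5 -2.1]
 [ 2.8  0. ]
 [ 0.5  0.3]
 [-3.7 -2.3]
 [-3.4  0.2]
 [-4.1  1.2]
 [-1.4  0.8]
 [-1.2  0.3]
 [ 0.1 -0.3]]
roller,seat [[ 0.5993502   0.14472214  0.056     ]
 [ 0.60981861 -0.0800342   0.075     ]
 [ 0.56237958 -0.05020906  0.078     ]]
[0.50642209 0.00530495 0.11      ]
[0.50506876 0.00732075 0.098     ]
[-0.05805739 -0.05331403  0.11      ] 0.0788228804545802 2.3136298164667113
[-0.06013396 -0.05457211  0.098     ] 0.08120473628973005 2.307744604488433
[0.33437331 0.19417185 0.12      ]
[0.45644657 0.13666245 0.12      ]
```

```bash
cat >> h.py <<'E'
import json
def down(yaw):  # tool z down, tool x at world angle yaw, tool y at yaw-90deg
    return (R.from_euler("z",yaw)*R.from_euler("x",np.pi)).as_quat()
E
python3 - <<'E'
from h import *
t=camera("top");s=camera("side")
# triangulate vise slide corner
(o1,d1),(o2,d2)=ray(t,248,258),ray(s,259,186)
k=np.linalg.lstsq(np.c_[d1,-d2],o2-o1,rcond=None)[0];print("vise",o1+d1*k[0],o2+d2*k[1])
# yaw: tool y along gutter y (world angle g+90) -> tool x at g+180 or g
for y in(-1.53,1.61):
    print(y,ik([.6,.05,.5],down(y)))
y=min((-1.53,1.61),key=lambda y:abs(ik([.6,.05,.5],down(y))[6]))
move_pose([.6,.05,.5],down(y))
c=camera("wrist");cv2.imwrite("pics/w1.png",c["frame"][:,:,::-1]);np.save("w1.npy",c,allow_pickle=True)
print(y,c["vertical_fov"],c["cx"],c["cy"],c["origin"],c["orientation"],get_time(),get_joint_positions())
E
```

```text
vise [0.45870781 0.07755089 0.15225505] [0.47026952 0.07839272 0.15238875]
-1.53 [ 0.58905569  0.3975037  -1.02616904  1.61096046  0.34782775  1.33108074
  2.69602923]
1.61 [ 0.34592727  0.30374797 -0.67219938  1.62364942  0.19549945  1.28271381
 -0.32056799]
1.61 69.45368406757032 274.62298409300996 205.02197818122403 [0.59601483 0.1281556  0.47925033] [0.99022754 0.01897421 0.00279227 0.1381362 ] 3.3417 [ 0.34672088  0.30398063 -0.67150513  1.62365553  0.19553583  1.28267462
 -0.32054129]
```

View pics/w1.png

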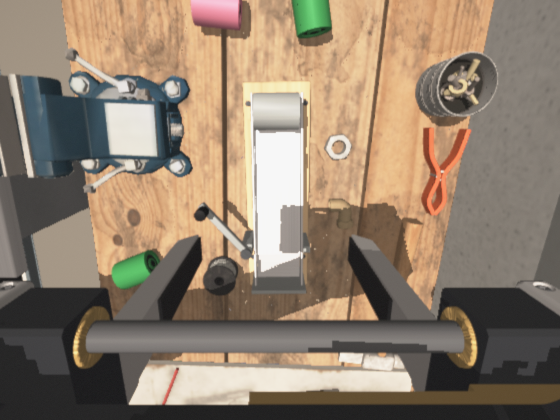

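Run:
```python
from h import *
c=np.load("w1.npy",allow_pickle=True).item();F=c["frame"][:,:,::-1]
A=cv2.resize(F[70:180,235:320],None,fx=3.7,fy=3.7,interpolation=cv2.INTER_CUBIC)
B=cv2.resize(F[190:300,190:320],None,fx=3.7,fy=3.7,interpolation=cv2.INTER_CUBIC)
print(A.shape,B.shape);cv2.imwrite("pics/w1z.png",np.hstack([A,B]))
```

```text
(407, 314, 3) (407, 481, 3)
```

View pics/w1z.png

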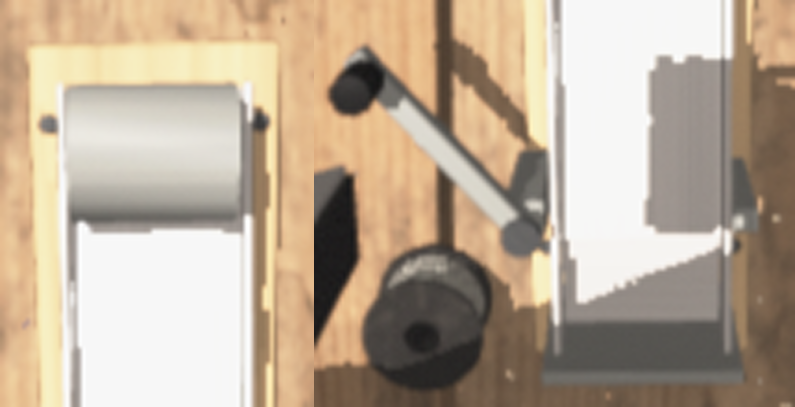

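Wrist zoom: the far board corners are at A(28,46) and A(278,43), with the lip-end walls at x=60 and 252 on row 88. The stop's top edge is at (643,374), the pivot cap at (520,236) and the knob top at (352,91). I'll refit with these, leaving the board's x offset free.

Run:
```python
from h import *
from scipy.optimize import least_squares
t=camera("top");s=camera("side");w=np.load("w1.npy",allow_pickle=True).item()
cv=lambda p,o,k:(np.array(p)+.5)/k-.5+o
W=lambda p:(w,cv(p,[235,70],3.7)) if p[0]<314 else (w,cv([p[0]-314,p[1]],[190,190],3.7))
Tz=lambda p:(t,cv(p,[200,160],4.7)); Sz=lambda p:(s,cv(p,[260,185],4.7))
D=[("Wbl",[-.165,-.05,.012],W((28,46)),1),("Wbr",[-.165,.05,.012],W((278,43)),1),
("Wwl",[-.156,-.036,.044],W((60,88)),0),("Wwr",[-.156,.036,.044],W((252,84)),0),
("Wstop",[.117,0,.09],W((643,374)),0),("Wpiv",[.061,-.046,.086],W((520,236)),0),
("Tbl",[-.165,-.05,.012],Tz((33,263)),1),("Tbr",[-.165,.05,.012],Tz((28,55)),1),("Tcl",[.075,.033,.057],Tz((583,57)),0),("Tcr",[.075,-.033,.057],Tz((588,195)),0),("Tpiv",[.061,-.046,.086],Tz((565,214)),0),
("Sb",[-.165,-.05,.012],Sz((153,115)),1),("Sb2",[.165,-.05,.012],Sz((213,540)),1),("Sb3",[.165,.05,.012],Sz((428,528)),1)]
def G(p,P,b=0):
    P=np.array(P)+[b*p[3],0,0]; return np.r_[(R.from_euler("z",p[2]).apply(P))[:2]+p[:2],P[2]]
def res(p): return np.array([(proj(c,G(p,P,b))[0]-q)*(2.1 if c is t else 1.3 if c is w else 1.7) for _,P,(c,q),b in D]).ravel()
r=least_squares(res,[.6,0,-1.52,0],loss="soft_l1",x_scale=.01);p=r.x;print(p)
for d,e in zip(D,res(p).reshape(-1,2).round(1)):print(d[0],e,"mm")
json.dump(list(p[:3]),open("g.json","w"))
for c,q in(W((352,91)),Tz((413,348))):
    g=R.from_euler("z",-p[2]).apply(onz(c,*q,.11)-[p[0],p[1],0])-[.061,-.046,0]; print(g,np.hypot(*g[:2]),np.arctan2(g[1],g[0])-np.pi/2+2*np.pi)
print(proj(w,G(p,[-.132,0,.056])),proj(w,G(p,[-.132,0,.08])))
```

```text
[ 0.6055799   0.00575113 -1.52127227 -0.00848015]
Wbl [-0.5  0.6] mm
Wbr [2.1 0.5] mm
Wwl [-0.8  0.1] mm
Wwr [1.  0.7] mm
Wstop [ 0.3 -0.4] mm
Wpiv [0.8 1. ] mm
Tbl [-0.1  1.3] mm
Tbr [-0.3 -3.3] mm
Tcl [-0.6 -5.1] mm
Tcr [0.3 0.2] mm
Tpiv [-1.   2.4] mm
Sb [-3.  1.] mm
Sb2 [-2.  -0.2] mm
Sb3 [ 0.  -1.4] mm
[-0.06750547 -0.05418653  0.11      ] 0.08656308727114657 2.2471804519331045
[-0.06546306 -0.05305833  0.11      ] 0.08426504999425447 2.2519117673308466
[[277.070677   111.56310912]] [[277.22428491 111.12439913]]
```

```bash
cat >> h.py <<'E'
p=json.load(open("g.json")); YAW=p[2]+np.pi
def W(P): return np.r_[R.from_euler("z",p[2]).apply(P)[:2]+p[:2],P[2]]
def tcp(x,y,ztip): return W([x,y,ztip+tip_extent])
E
python3 - <<'E'
from h import *
set_gripper(.28)
move_pose(tcp(-.195,0,.25),down(YAW))
move_linear(tcp(-.195,0,.049),rate=.15)
f0=np.array(get_force())
hit=move_linear(tcp(-.158,0,.049),rate=.02,stop_force=2)
e=np.array(get_ee_pos());g=R.from_euler("z",-p[2]).apply(e-[p[0],p[1],0])
print(hit,g,get_force()-f0,get_grip_width(),get_time())
c=camera("wrist");cv2.imwrite("pics/w2.png",c["frame"][:,:,::-1])
E
```

```text
False [-1.58048884e-01  6.95145360e-06  2.48189288e-01] [0.91959524 1.08723035 0.86761838] 0.27792114282403424 8.7417
```

View pics/w2.png

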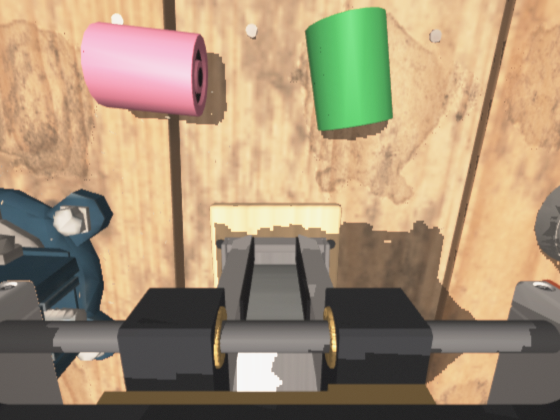

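The picture shows both fingers (around x=245 and 310, row 250) centred behind the roller and inside the walls. Now I push up the slope.

Run:
```python
from h import *
m=np.tan(.12)
def q(rx): return tcp(rx-.032,0,.049+m*(rx+.132))
for rx,rate,sf in((.05,.07,25),(.088,.03,25)):
    print(move_linear(q(rx),rate=rate,stop_force=sf),get_force(),get_time())
sleep(.5)
move_linear(tcp(.03,0,.085),rate=.1)
move_linear(tcp(.0,0,.22),rate=.2)
c=camera("wrist");t=camera("top");print(get_time())
F=cv2.resize(t["frame"][160:250,200:370],None,fx=3.2,fy=3.2,interpolation=cv2.INTER_CUBIC)
o=np.zeros((420+F.shape[0],560,3),np.uint8);o[:420]=c["frame"];o[420:,:544]=F[:,:560]
cv2.imwrite("pics/w3.png",cv2.resize(o,None,fx=.84,fy=.84)[:,:,::-1])
```

```text
False [0.63806732 0.34975625 1.32537952] 11.475
False [-0.11501397 -0.94939776  0.35428338] 12.9
14.7667
```

View pics/w3.png

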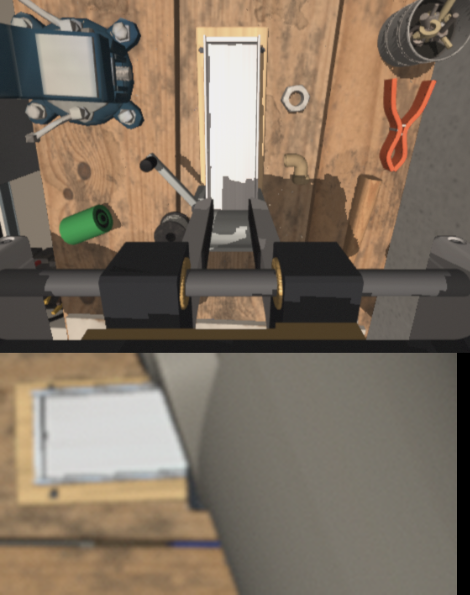

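The low end of the gutter is now empty and the roller sits in the seat, around (230,222) between the fingers. The keeper is unmoved. Next I swing it, with the shut fingers turning along the knob's arc.

Run:
```python
from h import *
s=camera("side");cv2.imwrite("pics/s2.png",s["frame"][:,:,::-1])
def pos(th,gap,z):
    P=np.array([.061,-.046,0])+.085*np.array([-np.sin(th),np.cos(th),0])-(.0205+gap)*np.array([np.cos(th),np.sin(th),0])
    return tcp(P[0],P[1],z), down(p[2]+np.pi/2+th)
set_gripper(0.0)
for a,z in((2.25,.2),):
    P,q=pos(a,.014,z); j=ik(P,q); print(j); move_pose(P,q)
print(move_linear(pos(2.25,.014,.091)[0],rate=.12,stop_force=8),get_time(),get_grip_width())
for th in np.arange(2.2,.19,-.2):
    P,q=pos(th,0,.091)
    h=move_linear(P,rate=.07,rotation=q,stop_force=15)
    if h: print("hit",th,get_force());break
else:
    P,q=pos(-.06,0,.091); print(move_linear(P,rate=.03,rotation=q,stop_force=6),get_force())
e=np.array(get_ee_pos());print(R.from_euler("z",-p[2]).apply(e-[p[0],p[1],0]),get_time())
```

```text
[ 0.70345259  0.20385623 -0.8864193   1.99378248  0.18451389  1.02547726
  0.45952508]
False 17.225 0.00838232172535153
True [-0.10751796  1.57289397  0.73544165]
[0.04027754 0.03853296 0.28995967] 22.2333
```

The finger stopped on contact at x = 40.3 mm, where 40.5 mm is expected at the keeper's stop. I retract and check.

Run:
```python
from h import *
e=np.array(get_ee_pos());b=W([0,0,0])-W([.02,0,0])
move_linear(e+b,rate=.05); move_linear(e+b+[0,0,.2],rate=.2)
move_pose(W([-.06,0,.5]),down(YAW))
c=camera("wrist");s=camera("side");print(get_time())
def G(x,y,z): return proj(c,W([x,y,z]))[0]
print("roller exp",G(.093,0,.099),"knob exp",G(.061,.039,.11),"pivot",G(.061,-.046,.086))
a=cv2.resize(c["frame"][150:340,180:340],None,fx=2.5,fy=2.5,interpolation=cv2.INTER_CUBIC)
d=cv2.resize(s["frame"][185:305,260:370],None,fx=3.6,fy=3.6,interpolation=cv2.INTER_CUBIC)
o=np.zeros((480,400+396,3),np.uint8);o[:475,:400]=a;o[:432,400:]=d
cv2.imwrite("pics/f.png",o[:,:,::-1])
```

```text
25.3333
roller exp [275.48073937 289.12994369] knob exp [304.33767181 272.52927199] pivot [243.24094455 264.39625011]
```

View pics/f.png

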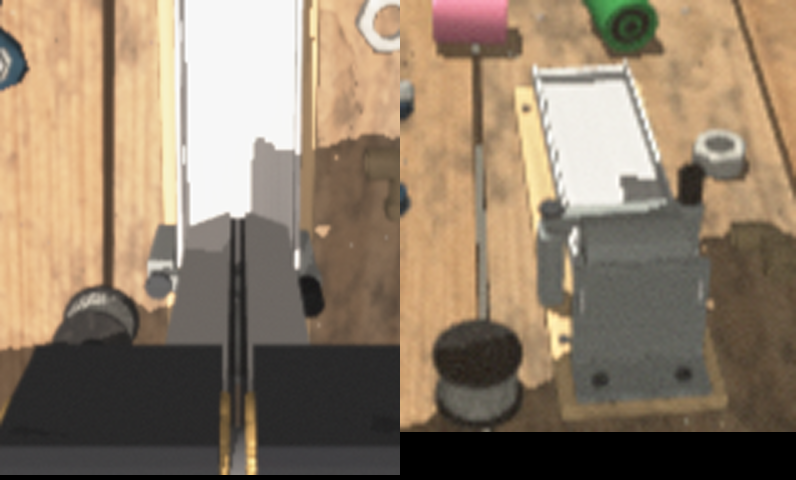

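The keeper lies across, with its knob at side-crop (690,183), and the roller sits behind the stop. One numeric check on the knob, then I hand in.

Run:
```python
from h import *
s=camera("side")
for th in(0,.12,.24):print(th,proj(s,W([.061-.085*np.sin(th),-.046+.085*np.cos(th),.098])))
g=s["frame"].max(2)[222:252,328:352];ys,xs=np.where(g<45);print("knob dark",xs.mean()+328,ys.mean()+222,len(xs),ys.min()+222,ys.max()+222)
```

```text
0 [[339.70768065 236.56927475]]
0.12 [[338.56494978 233.68687052]]
0.24 [[336.91684202 230.93264161]]
knob dark 340.5833333333333 236.91666666666666 12 232 240
```

The measured knob at (340.6, 236.9) matches the closed position of (339.7, 236.6).

```bash
python3 -c "
from bench import *
sign_off();print(get_time())"
```

```text
the job is handed in; nothing more can be done
the job is handed in; nothing more can be done
```

The roller is in its seat against the end stop, the keeper is closed behind it, and the job is handed in. I last read the clock at 25 s of the 58 s allowed, shortly before hand-in. The sign-off gave no verdict.

- **Roller:** I pushed it up the gutter and over the crest with two part-open fingertips. It stayed in the seat after I let go.
- **Keeper:** I swung it by its knob with shut fingers, following the knob's arc until contact force stopped the finger. The finger ended at gutter x = 40.3 mm, where 40.5 mm is expected with the keeper at its stop.
- **Knob check:** In the last side image the knob was at (340.6, 236.9) px. Fully closed predicts (339.7, 236.6), and 0.12 rad open predicts (338.6, 233.7).
- **Roller and bystanders:** I checked these by eye only. The roller was partly hidden by the end stop in the side view. The spool and nut looked undisturbed in both last views. The elbow was in view clearly only before the keeper move, and my path kept well away from it.
- **Robot:** At the end it was well above the scene, touching nothing.
- **Disagreements:** My first gutter fit was off by up to about 8 mm because I assumed the board was centred on the gutter's origin. Fitting again with a wrist image and a free board offset (8.5 mm) brought most points within 2 to 3 mm. One crest point read by eye in the top view stayed 5 mm off.

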